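Turn the insert tray and stack it over the stored vials

TASK

The grey tote still holds vials, so the white tray must be stacked on it, not nested in it: pick the tray up by its fin, turn it half a turn so that its orange end comes over the tote's plain grey end, and set it gently on the tote's two rails. Slide it along the rails by feel until all four blue lugs have dropped fully into their pockets, then let go. Do not press hard, shove the tote away, touch the vials with the tray, or disturb the other things on the table.

Things in the scene. Friction and masses are not known exactly. Their poses are not given: they have to be found in the camera images.
- tote: Open grey tote, 220 (x) x 132 (y) mm, walls 75 mm high, 6 mm thick, loose, about 0.9 kg. Origin: centre of its underside; x along its length, z up; end wall at -x orange, at +x plain grey. Two aluminium rails, parallel to x, lie on its long walls
- rail_mid (a point): Fixed point of the tote, 86 mm above its underside over its centre, level with the rails' ledges (y = +-48 to +-60 mm, then an 8 mm lip). Each ledge has pockets, 15 mm long, 7 mm deep, black floors, at x = -52 and +28 mm, and open gaps, 17 mm, at x = +52 and -28 mm. Both rails are clamped at an unknown x shift of -15 to +15 mm, not in this pose: pockets and gaps shift with it
- vial_tops (a point): Point over the tote's centre, 48 mm above its underside, at the height of the tops of the vials that stand in a blue rack inside the tote
- tray_handle (a point): Grip point on the fin of the white tray, over its centre, 72 mm above its underside; axes as the tray: x along its length, z up. Tray 128 (x) x 90 (y) mm, walls 42 mm high, about 0.25 kg, loose. Fin 12 mm thick (y), 64 mm long (x), top 90 mm above the underside. Stacked half-turned: 140 mm above the tote's underside with lugs on the ledges, 133 mm with all lugs in the pockets
- tray_orange_end (a point): Point over the tray's orange end wall, 64 mm from the grip point along the tray's -x, at the same height (72 mm above its underside)
- lug_mid (a point): Point of the tray under its grip point, 18 mm above its underside, at the height of the undersides of its four blue lugs. Lugs: at x = +52 and -28 mm on both long sides, 12 mm long (x), 8 mm high, reaching out from y = +-45 to +-57 mm. Half-turned they match the pockets; not turned, the gaps, and the tray would sink onto the vials
- stamp: Bystander: date stamp with a red-brown handle, 69 mm high; origin at its underside
- needle_box: Bystander: white and orange carton, 66x133x53 mm; origin at its underside
- plaster_roll: Bystander: roll of skin-coloured plaster, 65 mm wide, 26 mm high; origin at its underside
- marker: Bystander: blue and white marker pen, 131 mm long; origin at its underside
- note_block: Bystander: yellow note block, 78x77x24 mm; origin at its underside
Mind the look-alikes: they are no part of the job. Leave any black look-alike of the part that bears tray_handle alone.

How it is judged:
On the way, in this order (a step that is already met when the one before it is completed fails the run):
1. the tray is off the table and over the tote, turned so that its orange end is towards the tote's plain end (x of tray_orange_end in the frame of tote above 0.03 m and horizontal distance between tray_handle and tote below 0.05 m and z of tray_handle in the frame of tote above 0.136 m), for 0.1 s.
2. all four lugs are down in the rail pockets (x of tray_orange_end in the frame of tote above 0.03 m and z of tray_handle in the frame of tote between 0.13 and 0.1355 m and y of tray_handle in the frame of tote between -0.006 and 0.006 m and x of tray_handle in the frame of tote between -0.02 and 0.02 m and angle between the z axis of tray_handle and the z axis of tote, either way round below 0.03 rad and angle between the x axis of tray_handle and the x axis of tote, either way round below 0.08 rad), for 0.2 s.
At the end, for the whole second after the job is handed in: Tray stacked half-turned, orange end over the tote's plain end, lugs in the pockets: grip point 130-135.5 mm above the tote's underside, within 6 mm of its centre line and 20 mm of its centre in x, level within 0.03 rad, in line within 0.08 rad; tote at rest, within 40 mm of its start place (all of step 2 and linear speed of tote below 0.02 m/s and distance of tote from where it was at the start of the episode below 0.04 m); the robot touches nothing.
It fails at once if the tray is pressed or knocked against the tote, rails or vials with more than 40 N (contact force between tray and tote above 40 N).
It fails at once if the tote is shoved more than 40 mm (distance of tote from where it was at the start of the episode above 0.04 m).
It fails at once if the tray touches the vials or sinks towards them (grip point under 121 mm above the tote's underside, over the tote) (horizontal distance between tray_handle and tote below 0.06 m and z of tray_handle in the frame of tote below 0.121 m).
It fails at once if a bystander (stamp, carton, plaster roll, marker, note block) is moved more than 20 mm (distance of any of stamp, needle_box, plaster_roll, marker, note_block from where it was at the start of the episode above 0.02 m).
It also fails if it takes over 64 s, if anything falls off the work surface, if the arm or the gripper's body presses on something with over 40 N, if the wrist force passes 120 N, or if a joint passes its speed limit or range.

ROBOT

A 6-joint arm with a two-finger parallel gripper is mounted at the origin on a cart in front of the work surface, level with it; the furniture and walls round the work are solid. World frame = base frame: x ahead of the robot, y to its left, z up, the work surface at z = 0. Lengths are in m, angles in rad, forces in N, time in s.
With the tool pointing down it reaches from about 0.275 to 0.85 m from the base axis. Payload 5.2 kg.
Tool frame: the origin (TCP) lies at the very end of the fingers, on their centre line; the grasp point (between the pads) lies 19 mm behind it; x points along the fingers, z is the direction in which the jaws open and shut, and the axes are right-handed (so a half turn about x gives the same grasp; the last joint's range is limited). The gripper opens to 85 mm and grips with 20 to 120 N. Pads are 22 mm wide; open, the fingers measure 114 mm over their backs; the gripper's body (76 mm by 85 mm) begins 54 mm behind the grasp point. The pads swing forward as they close: fully open they stand 13 mm farther back than shut.
Start: joints at [1.024, 0.259, 1.535, -0, 1.348, -0.203], TCP at [0.185, 0.518, 0.231] pointing down, gripper open.
Joint ranges: [-3.14, 3.14], [-0.91, 2.08], [0.19, 2.58], [-1.22, 4.36], [0.22, 2.71], [-3.12, 3.12]. Speed limits (rad/s): [2.57, 2.57, 3.14, 3.14, 3.14, 3.14].

INTERFACE

Orientations are given as [roll, pitch, yaw] about the fixed x, y, z axes, in that order (R = Rz(yaw) Ry(pitch) Rx(roll)).
In Python, from rig import manip gives the robot as it stands.
- The arm moves only by the tool move_arm, never from a script. Its argument "commands" is a list of rows, each a list of 7 numbers: the turn, a rotation vector about the world's x, y, z in rad, then the shift along the world's x, y, z in cm, then the finger opening in cm, from 0 to 8.54. A call has 1 to 20 rows; each row shifts and turns the commanded pose from where the row before left it; what a row does not reach is not made up. A row lasts 1/8 s, in which the tool goes at most 62.5 mm and 10.7 degrees, less where a joint would pass 70% of its speed; a pose out of reach is approached as far as the arm can. A call is refused whole if a number of a shift passes 6.25 or a number of a turn 0.188, either way. A call with a gripper value outside its range is refused whole. The fingers move at their own pace and stop on an object; "newtons" is the grip in N (left out, the last holds). Time passes only in rows, so rows that do not move let the fingers close. It gives the time, the measured TCP pose, the force and the opening at its end, in the units of the state.
- manip.observe(): the state, without advancing time (a new reading comes with each control period).
- manip.camera(name): name is "scene" or "side" or "wrist"; returns (picture, depth): 420x560x3 uint8, red, green, blue; 420x560 float32, m along the optical axis (not along the pixel's ray), 0 where there is no reading.
- manip.camera_info(name): a dict with "mtx" (3x3 intrinsics, pixels), "pose" (4x4, takes a point from camera to world coordinates). Camera axes: x right, y down, z forward; pixel columns grow to the right and rows downward; lengths in m; the calibration is good to about 2 mm. A picture is of the moment at which its call begins: read the wrist's pose just before it. camera_info takes no time and is no camera call; for the wrist camera it gives the pose at the moment of the call.
- manip.close_job(): hands the job in, once; it reports no verdict.
Trained networks look in the newest picture that a camera, given by its name, has taken for a name from the list of things; names that differ only in an ending like _2 or _b are one class to them, and where a whole thing is asked for, a point or a joint stands for the part that bears it (a point fixed in the world has none). Each returns a list of dicts, best first, with "p" (0 to 1); they miss things now and then, are a little off and sometimes report something else, mostly with a low value. They report only what shows in the picture. A call takes as long as a camera call. They do not tell look-alikes from the thing itself.
- manip.boxes_of(name, camera): "box" ([left, top, width, height] in pixels, round what is visible of it).
- manip.outline_of(name, camera): "pixels" (420x560 bool, what is visible of it) and "box" ([left, top, width, height] in pixels, round what is visible of it).
- manip.tip_of(name, camera): "uv" ([column, row] in pixels: a listed point, or the origin of a listed thing).
The state is a dict: "time": time; "qpos": joint angles; "qd": joint speeds; "joint_torque": joint torques, N m; "position": TCP position; "tcp_rot": TCP orientation; "ft_force": force on the tool from outside, world axes, zero at the start; "wrist_torque": the same for the moment, N m; "grip_width": opening from 0.0 (shut) to 1.0 (fully open).
Only numpy, scipy, OpenCV 4.12 (cv2) and the standard library are available. Lean on these libraries where they do the work, as an engineer would, in place of code of your own. Each camera call takes 0.05 s, during which the arm holds its last target. There are 200 camera calls.

## Working session

There is one attempt and no reset: what is moved stays moved. The work goes in short steps, Python scripts to look and compute and a tool call to move; the robot and the scene stay as the last step left them, time stands still between calls to the robot, and variables do not carry over. Pictures are saved under pics/ and viewed, about 8 in all and at most 12, crops included, and the job is handed in when it is done.

Besides the shell and the picture viewer there is one more tool, called after "Call:" as a command line: name --pt "numbers of a row" for each row, then --argument value for the rest. move_arm: Moves the arm, as the interface text tells. Its arguments: {"type":"object","properties":{"commands":{"type":"array"},"newtons":{"type":"number"}},"required":["commands"]}

```bash
mkdir -p pics; ls; cat > h.py <<'E'
import numpy as np, cv2
from rig import manip
def shot(c,fn=None):
    info=manip.camera_info(c); im,d=manip.camera(c)
    if fn: cv2.imwrite(fn,im[:,:,::-1])
    return im,d,info
def world(info,d):
    K=np.array(info["mtx"]);T=np.array(info["pose"])
    v,u=np.mgrid[:d.shape[0],:d.shape[1]]
    P=np.stack([(u-K[0,2])/K[0,0]*d,(v-K[1,2])/K[1,1]*d,d],-1)
    W=P@T[:3,:3].T+T[:3,3]; W[d<=0]=np.nan
    return W
def proj(info,p):
    K=np.array(info["mtx"]);T=np.array(info["pose"])
    q=T[:3,:3].T@(np.array(p)-T[:3,3]); q=K@q; return q[:2]/q[2]
def ray_z(info,uv,z):
    K=np.array(info["mtx"]);T=np.array(info["pose"])
    r=T[:3,:3]@np.linalg.inv(K)@np.array([uv[0],uv[1],1.]);o=T[:3,3]
    return o+r*(z-o[2])/r[2]
E
python3 - <<'E'
from h import *
ims=[]
for c in ["scene","side"]:
    im,d,info=shot(c); ims.append(im); W=world(info,d)
    np.savez(f"{c}0.npz",im=im,d=d,K=info["mtx"],T=info["pose"])
    print(c,np.round(info["pose"][:3],2) if hasattr(info["pose"],'shape') else info["pose"])
    for n in ["tote","tray_handle","stamp","needle_box","plaster_roll","marker","note_block"]:
        for o in manip.outline_of(n,c)[:3]:
            w=W[o["pixels"]]; print(n,round(o["p"],2),o["box"],np.round(np.nanmedian(w,0),3),np.round(np.nanmin(w,0),3),np.round(np.nanmax(w,0),3))
    for n,z in [("rail_mid",.086),("tray_handle",.072),("tray_orange_end",.072),("tote",0)]:
        for o in manip.tip_of(n,c)[:3]: print("tip",n,round(o["p"],2),np.round(o["uv"]),np.round(ray_z(info,o["uv"],z),3))
    cv2.imwrite(f"pics/{c}0.png",im[:,:,::-1])
E
```

```text
pics
scene [[ 0.5  -0.61  0.62 -0.32]
 [-0.87 -0.35  0.36 -0.52]
 [-0.   -0.71 -0.7   1.13]]
tote 0.94 [179.4, 169.5, 90.8, 76.3] [0.553 0.199 0.046] [ 0.432  0.096 -0.006] [0.76  0.326 0.099]
tray_handle 0.78 [320.6, 254.2, 52.1, 58.9] [ 0.497 -0.229  0.016] [ 0.43  -0.286 -0.005] [ 0.599 -0.151  0.095]
tray_handle 0.74 [261.6, 223.5, 50.8, 51.0] [ 0.524 -0.046  0.021] [ 0.455 -0.108 -0.005] [0.631 0.03  0.095]
stamp 0.67 [296.6, 189.4, 18.6, 19.6] [0.705 0.007 0.015] [ 0.69  -0.016 -0.005] [0.786 0.042 0.071]
needle_box 0.69 [411.0, 241.5, 54.6, 38.0] [ 0.663 -0.411  0.044] [ 0.636 -0.473 -0.433] [ 1.038 -0.335  0.057]
plaster_roll 0.81 [257.1, 164.8, 26.3, 23.3] [0.755 0.163 0.021] [ 0.725  0.134 -0.007] [0.826 0.218 0.034]
marker 0.51 [103.9, 201.5, 44.2, 6.9] [0.447 0.466 0.011] [ 0.412  0.412 -0.003] [0.483 0.52  0.018]
note_block 0.83 [403.3, 298.1, 36.8, 40.2] [ 0.493 -0.427  0.018] [ 0.456 -0.469 -0.744] [ 1.044 -0.381  0.025]
tip rail_mid 0.85 [225. 195.] [0.561 0.185 0.086]
tip tray_handle 0.67 [287. 234.] [ 0.53  -0.032  0.072]
tip tray_handle 0.61 [346. 269.] [ 0.5   -0.
[... 960 characters left out ...]
r_roll 0.7 [310.0, 171.3, 35.5, 32.2] [ 0.502 -0.214  0.031] [ 0.433 -0.338 -0.004] [ 0.57  -0.152  0.093]
marker 0.61 [311.3, 336.7, 28.8, 40.9] [0.448 0.48  0.01 ] [ 0.415  0.418 -0.006] [0.483 0.53  0.017]
note_block 0.59 [318.8, 157.3, 23.3, 15.5] [ 0.5   -0.407  0.017] [ 0.459 -0.47  -0.005] [ 0.542 -0.374  0.024]
tip rail_mid 0.59 [295. 250.] [0.561 0.192 0.086]
tip rail_mid 0.54 [348. 178.] [ 0.431 -0.198  0.086]
tip tray_handle 0.62 [330. 174.] [ 0.494 -0.24   0.072]
tip tray_handle 0.55 [313. 206.] [ 0.532 -0.045  0.072]
tip tray_orange_end 0.85 [295. 207.] [ 0.589 -0.031  0.072]
tip tray_orange_end 0.84 [346. 178.] [ 0.436 -0.219  0.072]
tip tote 0.7 [293. 274.] [0.565 0.201 0.   ]
```

```bash
python3 - <<'E'
from h import *
z=np.load("scene0.npz"); im=z["im"][150:330,170:450]
cv2.imwrite("pics/crop0.png",cv2.resize(im[:,:,::-1],(784,504),interpolation=cv2.INTER_CUBIC))
E
```

```text
(no output)
```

View pics/crop0.png

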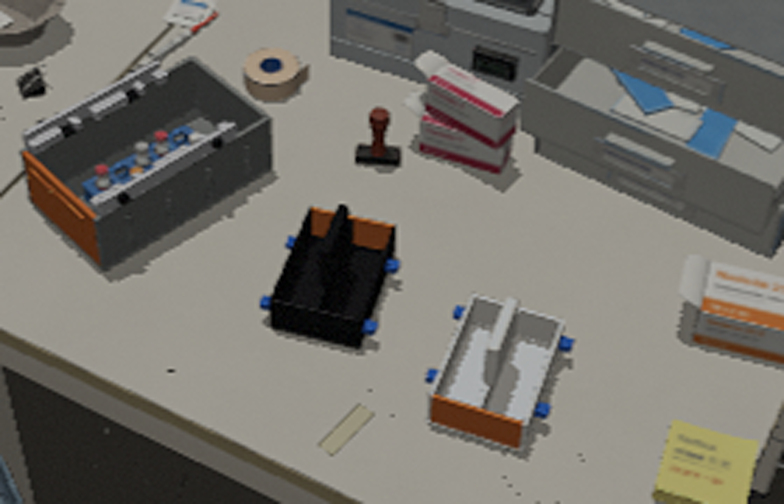

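The candidates are the black tray (scene pixels about 287,234) and the white tray (about 346,269). The white one, with its orange end towards the robot, fits the description. Next I'll get the rough poses.

```bash
python3 - <<'E'
from h import *
Ps=[]
for c in ["scene","side"]:
    z=np.load(c+"0.npz"); W=world({"mtx":z["K"],"pose":z["T"]},z["d"]); 
    def rect(lo,hi,zl,zh):
        m=(W[...,0]>lo[0])&(W[...,0]<hi[0])&(W[...,1]>lo[1])&(W[...,1]<hi[1])&(W[...,2]>zl)&(W[...,2]<zh)
        p=W[m]; r=cv2.minAreaRect((p[:,:2]*1000).astype(np.float32)); 
        print(c,len(p),np.round(r[0],1),np.round(r[1],1),round(r[2],1))
    rect((.4,.06),(.72,.34),.08,.105)
    rect((.4,-.32),(.62,-.13),.072,.1)
    rect((.4,-.32),(.62,-.13),.036,.05)
s=manip.observe(); print(s)
from scipy.spatial.transform import Rotation as R
i=manip.camera_info("wrist"); T=i["pose"]
Rt=R.from_euler('xyz',s["tcp_rot"]).as_matrix() if len(s["tcp_rot"])==3 else R.from_quat(s["tcp_rot"]).as_matrix()
print(np.round(Rt,3)); print(np.round(T,3)); print(np.round(Rt.T@(T[:3,3]-np.array(s["position"])),3),np.round(Rt.T@T[:3,:3],2)); print(i["mtx"])
E
```

```text
scene 731 [559.1 193.2] [147.2 208.3] 71.6
scene 132 [ 499.1 -226.3] [65.3 11.9] 8.9
scene 339 [ 501.1 -225.4] [134.4  90.6] 8.2
side 727 [541.7 204.8] [145.6 168.7] 72.0
side 103 [ 502.1 -219.4] [62.5 20.3] 9.7
side 192 [ 501.7 -221.9] [128.8 101.5] 6.1
{'time': 1.2, 'qpos': array([ 1.02421359e+00,  2.58621744e-01,  1.53499223e+00, -8.33122694e-06,
        1.34800742e+00, -2.02794700e-01]), 'qd': array([-1.61038283e-04, -1.82849594e-03,  1.01625649e-03, -9.17689443e-04,
        4.46774422e-05,  2.39278041e-04]), 'joint_torque': array([ 9.88784959e-04, -4.45943105e+01, -2.90896171e+01, -1.40929765e-04,
        1.28146039e-03,  2.23016144e-06]), 'position': array([0.18536157, 0.51782926, 0.23130115]), 'tcp_rot': array([-3.06893811,  1.57076645, -1.84192798]), 'ft_force': array([ 0.63029961, -0.06977095, -0.23172608]), 'wrist_torque': array([ 0.00496048, -0.02889733, -0.01994005]), 'grip_width': 0.9994947676998537}
[[-0.    -0.941  0.337]
 [-0.     0.337  0.941]
 [-1.    -0.    -0.   ]]
[[ 0.337  0.908  0.25   0.122]
 [ 0.941 -0.325 -0.089  0.54 ]
 [ 0.001  0.265 -0.964  0.376]
 [ 0.     0.     0.     1.   ]]
[-0.145  0.067  0.   ] [[-0.   -0.27  0.96]
 [-0.   -0.96 -0.27]
 [ 1.   -0.    0.  ]]
[[361.70408267   0.         282.69194293]
 [  0.         361.70408267 216.77988344]
 [  0.           0.           1.        ]]
```

The tote's x axis is at about -18°. The white tray is at (0.50,-0.225) with its x axis at about +8°. I'll look at the tote from above with the wrist camera first.

Call:
move_arm --pt "0 0 0 3.1 -2.7 0.2 8.54" --pt "0 0 0 3.1 -2.7 0.2 8.54" --pt "0 0 0 3.1 -2.7 0.2 8.54" --pt "0 0 0 3.1 -2.7 0.2 8.54" --pt "0 0 0 3.1 -2.7 0.2 8.54" --pt "0 0 0 3.1 -2.7 0.2 8.54" --pt "0 0 0 3.1 -2.7 0.2 8.54" --pt "0 0 0 3.1 -2.7 0.2 8.54" --pt "0 0 0 3.1 -2.7 0.2 8.54" --pt "0 0 0 3.1 -2.7 0.2 8.54" --pt "0 0 0 3.1 -2.7 0.2 8.54" --pt "0 0 0 3.1 -2.7 0.2 8.54" --pt "0 0 0 0 0 0 8.54" --pt "0 0 0 0 0 0 8.54" --newtons 40

```text
time: 2.95
position: [0.5569, 0.194, 0.255]
tcp_rot: [1.645, 1.57, 2.871]
ft_force: [-0.8, -0.4, 0.2]
grip_width: 1.003
```

```bash
python3 - <<'E'
from h import *
s=manip.observe(); print(s["position"],s["tcp_rot"])
im,d,info=shot("wrist","pics/w1.png"); np.savez("w1.npz",im=im,d=d,K=info["mtx"],T=info["pose"])
for n in ["tote","rail_mid"]:
  for o in manip.tip_of(n,"wrist"): print(n,o["p"],o["uv"],ray_z(info,o["uv"],.086 if n!="tote" else 0))
E
```

```text
[0.5569006  0.19396331 0.25499084] [1.64495517 1.56963979 2.87145413]
tote 0.92 [283.2, 184.1] [0.56201416 0.19330898 0.        ]
```

View pics/w1.png

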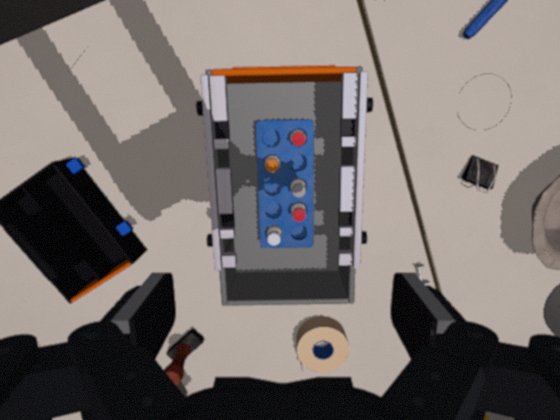

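The wrist view shows the tote with its orange end at the top (row 70) and its grey end at row 302. The rails run along columns 215 and 352, with pockets and gaps between rows 125 and 260. I'll rectify this onto the tote frame.

```bash
python3 - <<'E'
from h import *
z=np.load("w1.npz"); info={"mtx":z["K"],"pose":z["T"]}; W=world(info,z["d"])
m=(W[...,2]>.07)&(W[...,2]<.1)&(W[...,0]>.4)&(W[...,0]<.7)&(W[...,1]>.08)&(W[...,1]<.31)
n,l,st,_=cv2.connectedComponentsWithStats(m.astype(np.uint8)); 
p=W[m]; print(np.round(cv2.minAreaRect((p[:,:2]*1000).astype(np.float32)),1) if 0 else cv2.minAreaRect((p[:,:2]*1000).astype(np.float32)))
for uv in [(223,303),(355,301)]: print(uv,ray_z(info,uv,.075))
for uv in [(209,72),(361,70)]: print(uv,ray_z(info,uv,.086),W[uv[1]+3,uv[0]+3])
c=np.array([.559,.1935]); yaw=np.deg2rad(-18.4)
# rectified: rows = tote x (-130..130), cols = tote y (+y right?) 3px/mm
S=3
def tw(x,y,zz): return [c[0]+x*np.cos(yaw)-y*np.sin(yaw),c[1]+x*np.sin(yaw)+y*np.cos(yaw),zz]
src=[];dst=[]
for x,y in [(-.11,-.08),(-.11,.08),(.12,-.08),(.12,.08)]:
    src.append(proj(info,tw(x,y,.086)));dst.append([(x+.13)*1000*S,(y+.09)*1000*S])
H=cv2.getPerspectiveTransform(np.float32(src),np.float32(dst))
o=cv2.warpPerspective(z["im"],H,(260*S,180*S))[:,:,::-1].copy()
for k in range(-120,121,20): 
    cv2.line(o,((k+130)*S,0),((k+130)*S,10),(0,0,255),2); cv2.putText(o,str(k),((k+130)*S-10,24),0,.4,(0,0,255),1)
for k in range(-80,81,20): cv2.putText(o,str(k),(2,(k+90)*S),0,.4,(0,0,255),1)
cv2.imwrite("pics/rect1.png",o)
E
```

```text
((560.003173828125, 196.02366638183594), (143.7510986328125, 220.05482482910156), 71.2193832397461)
(223, 303) [0.64192023 0.10075972 0.075     ]
(355, 301) [0.68429548 0.22524609 0.075     ]
(209, 72) [0.44049159 0.1727021  0.086     ] [0.44347887 0.17416364 0.08637895]
(361, 70) [0.48065648 0.28921115 0.086     ] [0.48401907 0.28834232 0.09665049]
```

View pics/rect1.png

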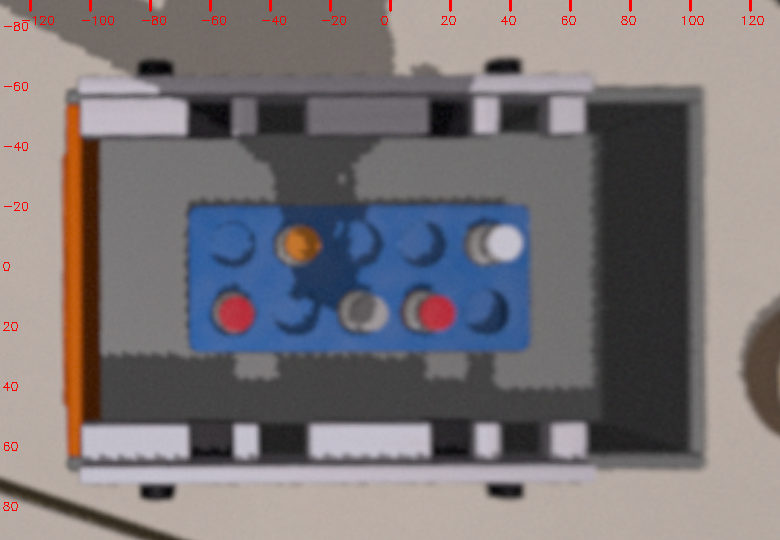

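Call:
move_arm --pt "0 0 -0.166 -0.36 -2.62 -0.19 8.54" --pt "0 0 -0.166 -0.36 -2.62 -0.19 8.54" --pt "0 0 -0.166 -0.36 -2.62 -0.19 8.54" --pt "0 0 -0.166 -0.36 -2.62 -0.19 8.54" --pt "0 0 -0.166 -0.36 -2.62 -0.19 8.54" --pt "0 0 -0.166 -0.36 -2.62 -0.19 8.54" --pt "0 0 -0.166 -0.36 -2.62 -0.19 8.54" --pt "0 0 -0.166 -0.36 -2.62 -0.19 8.54" --pt "0 0 -0.166 -0.36 -2.62 -0.19 8.54" --pt "0 0 -0.166 -0.36 -2.62 -0.19 8.54" --pt "0 0 -0.166 -0.36 -2.62 -0.19 8.54" --pt "0 0 -0.166 -0.36 -2.62 -0.19 8.54" --pt "0 0 -0.166 -0.36 -2.62 -0.19 8.54" --pt "0 0 -0.166 -0.36 -2.62 -0.19 8.54" --pt "0 0 -0.166 -0.36 -2.62 -0.19 8.54" --pt "0 0 -0.166 -0.36 -2.62 -0.19 8.54" --pt "0 0 0 0 0 0 8.54" --pt "0 0 0 0 0 0 8.54"

```text
time: 5.35
position: [0.4998, -0.2242, 0.225]
tcp_rot: [2.744, 1.57, 1.318]
ft_force: [-0.7, 0.9, -0.0]
grip_width: 0.999
```

```bash
python3 - <<'E'
from h import *
from scipy.spatial.transform import Rotation as R
s=manip.observe(); M=R.from_euler('xyz',s["tcp_rot"]).as_matrix(); print(s["position"],s["qpos"],"jaw yaw",np.degrees(np.arctan2(M[1,2],M[0,2])))
im,d,info=shot("wrist"); np.savez("w2.npz",im=im,d=d,K=info["mtx"],T=info["pose"])
W=world(info,d)
def rect(zl,zh):
    m=(W[...,2]>zl)&(W[...,2]<zh)&(abs(W[...,0]-.5)<.09)&(abs(W[...,1]+.225)<.075)
    p=W[m]; print(len(p),cv2.minAreaRect((p[:,:2]*1000).astype(np.float32)))
rect(.08,.1); rect(.036,.05)
# blue lugs
hsv=cv2.cvtColor(im,cv2.COLOR_RGB2HSV); b=cv2.inRange(hsv,(105,150,60),(130,255,255))
n,l,st,ce=cv2.connectedComponentsWithStats(b)
for k in range(1,n):
    if st[k,4]>40: print(ce[k],st[k],np.round(ray_z(info,ce[k],.026),4))
cv2.imwrite("pics/w2.png",im[:,:,::-1])
E
```

```text
[ 0.49981501 -0.22420798  0.2250493 ] [-6.25688674e-01  2.58978008e-01  1.55011027e+00  5.38792364e-04
  1.33270946e+00  8.00296874e-01] jaw yaw -81.71023401575161
1175 ((502.4323425292969, -223.8307647705078), (63.2477912902832, 11.42249870300293), 8.169618606567383)
2540 ((501.5023193359375, -223.7077178955078), (127.50493621826172, 90.25836944580078), 8.139294624328613)
[138.10232558  95.45581395] [131  88  16  16 215] [ 0.5668 -0.0821  0.026 ]
[226.62886598 132.65979381] [223 127   9  12  97] [ 0.5457 -0.1646  0.026 ]
[339.07692308 132.68269231] [335 127   9  12 104] [ 0.5607 -0.2678  0.026 ]
[153.44       182.74857143] [147 176  15  15 175] [ 0.4888 -0.0998  0.026 ]
[229.72413793 216.05747126] [226 211   9  11  87] [ 0.4663 -0.1759  0.026 ]
[335.82022472 215.93258427] [332 211   9  11  89] [ 0.4816 -0.2794  0.026 ]
```

View pics/w2.png

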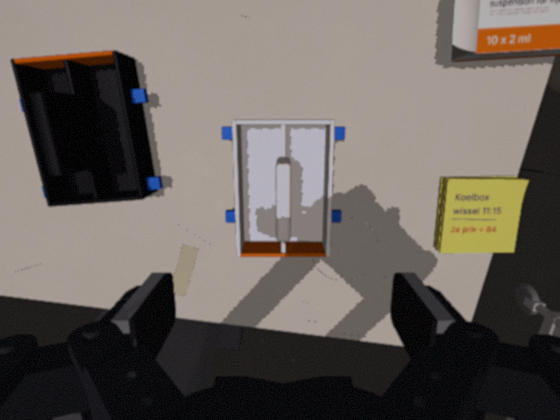

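The white tray's lugs show at pixels (227,133), (339,133), (230,216) and (336,216). Their spacing is 80.1 mm, which matches, so the tray is at (0.5017,-0.2236) with yaw 8.2°. The black tray, around columns 20-160, is the look-alike. Next I'll descend and grip.

Call:
move_arm --pt "0 0 0 0.19 0.06 -2 8.54" --pt "0 0 0 0 0 -2 8.54" --pt "0 0 0 0 0 -2 8.54" --pt "0 0 0 0 0 -2 8.54" --pt "0 0 0 0 0 -2 8.54" --pt "0 0 0 0 0 -2 8.54" --pt "0 0 0 0 0 -2 8.54" --pt "0 0 0 0 0 -1.5 8.54" --pt "0 0 0 0 0 -1 8.54" --pt "0 0 0 0 0 -0.4 6" --pt "0 0 0 0 0 0 4" --pt "0 0 0 0 0 0 2.5" --pt "0 0 0 0 0 0 1.5" --pt "0 0 0 0 0 0 0.5" --pt "0 0 0 0 0 0 0" --pt "0 0 0 0 0 0 0" --pt "0 0 0 0 0 0 0" --pt "0 0 0 0 0 0 0" --newtons 50

```text
time: 7.65
position: [0.5018, -0.2248, 0.0562]
tcp_rot: [1.097, 1.57, -0.332]
ft_force: [-1.6, 1.9, 5.6]
grip_width: 0.134
```

Call:
move_arm --pt "0 0 0 0 0 0.5 0" --pt "0 0 0 0 0 1.5 0" --pt "0 0 0 0 0 3 0" --pt "0 0 0 0 0 3 0" --pt "0 0 0 0 0 3 0" --pt "0 0 0 0 0 3 0" --pt "0 0 0 0 0 3 0" --pt "0 0 0 0 0 2 0" --pt "0 0 0 0 0 1 0" --pt "0 0 0 0 0 0 0" --pt "0 0 0 0 0 0 0"

```text
time: 9.02
position: [0.5012, -0.2245, 0.2549]
tcp_rot: [-2.328, 1.569, 2.527]
ft_force: [0.7, 1.4, -3.4]
grip_width: 0.133
```

Call:
move_arm --pt "0 0 0.08 0.1 0.8 0.1 0" --pt "0 0 0.164 0.26 1.8 0 0" --pt "0 0 0.164 0.26 2.5 0 0" --pt "0 0 0.164 0.26 2.5 0 0" --pt "0 0 0.164 0.26 2.5 0 0" --pt "0 0 0.164 0.26 2.5 0 0" --pt "0 0 0.164 0.26 2.5 0 0" --pt "0 0 0.164 0.26 2.5 0 0" --pt "0 0 0.164 0.26 2.5 0 0" --pt "0 0 0.164 0.26 2.5 0 0" --pt "0 0 0.164 0.26 2.5 0 0" --pt "0 0 0.164 0.26 2.5 0 0" --pt "0 0 0.164 0.26 2.5 0 0" --pt "0 0 0.164 0.26 2.5 0 0" --pt "0 0 0.164 0.26 2.5 0 0" --pt "0 0 0.164 0.26 2.5 0 0" --pt "0 0 0.136 0.26 2.5 0 0" --pt "0 0 0 0.26 2.5 0 0" --pt "0 0 0 0.16 1.91 0 0" --pt "0 0 0 0 0 0 0"

```text
time: 11.52
position: [0.5481, 0.2214, 0.256]
tcp_rot: [2.063, 1.569, -2.972]
ft_force: [-0.1, -0.7, -2.3]
grip_width: 0.134
```

```bash
cat > look.py <<'E'
from h import *; import sys
from scipy.spatial.transform import Rotation as R
s=manip.observe(); M=R.from_euler('xyz',s["tcp_rot"]).as_matrix(); p=s["position"]
u=np.array([.948,-.318]); v=np.array([.318,.948]); dd=(p[:2]-[.5527,.1990])*1000
print(p,"jaw yaw",np.degrees(np.arctan2(M[1,2],M[0,2])),"tilt",M[:,0],"along,across mm",dd@u,dd@v,"grip z",p[2]+.0158,s["ft_force"],s["wrist_torque"],s["grip_width"])
E
cat > see.py <<'E'
from look import *
im,d,info=shot("wrist",f"pics/{sys.argv[1]}.png"); np.savez(sys.argv[1]+".npz",im=im,d=d,K=info["mtx"],T=info["pose"])
E
python3 see.py w3
```

```text
[0.54808366 0.22138802 0.25599231] jaw yaw 71.54634900861208 tilt [-1.53628669e-03 -2.63330834e-04 -9.99998785e-01] along,across mm -11.495683427470222 19.755842381171533 grip z 0.27179230588890074 [-0.08426743 -0.74489017 -2.29652648] [-0.06343902  0.00149662 -0.0311146 ] 0.13397590322939645
```

View pics/w3.png

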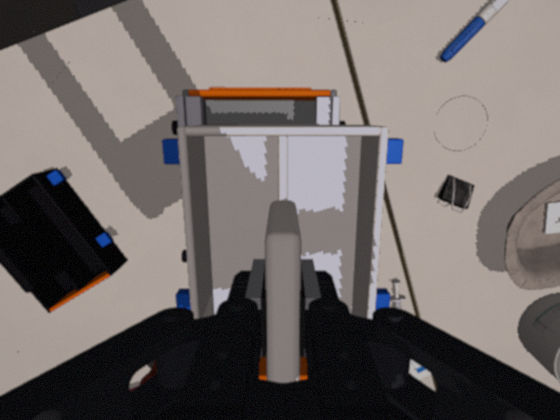

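The tray is held level. Its lugs show at (171,151), (394,151), (183,298) and (382,300), and the orange end is towards the tote's plain end. I'll use the lugs to check the grip offset.

```bash
python3 - <<'E'
from h import *
z=np.load("w3.npz"); info={"mtx":z["K"],"pose":z["T"]}; im=z["im"]; W=world(info,z["d"])
hsv=cv2.cvtColor(im,cv2.COLOR_RGB2HSV); b=cv2.inRange(hsv,(105,150,60),(130,255,255))
n,l,st,ce=cv2.connectedComponentsWithStats(b); L=[]
for k in range(1,n):
    x,y,w,h,a=st[k]
    if a>40 and x>155 and x<420 and y>120:
        P=W[l==k]; P=P[~np.isnan(P[:,0])]; zt=np.nanpercentile(P[:,2],80)
        T=P[P[:,2]>zt-.003]
        c=ray_z(info,ce[k],.2258); L.append(c); print(st[k],np.round(c,4),"ztop",round(zt,4),np.round((T[:,:2].max(0)+T[:,:2].min(0))/2,4))
L=np.array(L); 
u=np.array([.948,-.318]); v=np.array([.318,.948])
for c in L: d=(c[:2]-[.5481,.2214])*1000; print(d@u,d@v)
E
```

```text
[163 139  16  24 326] [0.4824 0.1869 0.2258] ztop 0.2287 [0.4827 0.1876]
[387 139  16  24 329] [0.5162 0.2886 0.2258] ztop 0.2286 [0.5159 0.2881]
[177 290  13  20 208] [0.557  0.1624 0.2258] ztop 0.2287 [0.5443 0.179 ]
[376 290  14  20 218] [0.5909 0.2637 0.2258] ztop 0.2285 [0.5701 0.2596]
-51.292636278623185 -53.545546335268696
-51.56797632786875 53.58765951185065
27.17233234057646 -53.07002723333983
27.137933586792773 53.70208416528598
```

Call:
move_arm --pt "0 0 0 0 -1.0 0 0" --pt "0 0 0 0 -1.08 0 0" --pt "0 0 0 0 0 -1.5 0" --pt "0 0 0 0 0 -2 0" --pt "0 0 0 0 0 -2 0" --pt "0 0 0 0 0 -2 0" --pt "0 0 0 0 0 -2 0" --pt "0 0 0 0 0 -1.5 0" --pt "0 0 0 0 0 -0.8 0" --pt "0 0 0 0 0 -0.4 0" --pt "0 0 0 0 0 0 0" --pt "0 0 0 0 0 0 0" --pt "0 0 0 0 0 0 0"

```text
time: 13.2
position: [0.5488, 0.1996, 0.1355]
tcp_rot: [-1.105, 1.57, 0.143]
ft_force: [-0.1, -0.6, -2.8]
grip_width: 0.134
```

```bash
python3 see.py w4; python3 - <<'E'
from h import *
ims=[manip.camera(c)[0] for c in ["side"]]
cv2.imwrite("pics/s4.png",cv2.resize(ims[0][200:320,220:370,::-1],(750,600),interpolation=cv2.INTER_CUBIC))
E
```

```text
[0.548805   0.19961164 0.13546801] jaw yaw 71.45077837127403 tilt [ 1.06433552e-03  1.52744648e-04 -9.99999422e-01] along,across mm -3.886962516741456 -0.6587771634873775 grip z 0.15126800674606888 [-0.11763064 -0.56709524 -2.82956252] [-0.02614901  0.04464899 -0.04649329] 0.13415958910542172
```

View pics/w4.png

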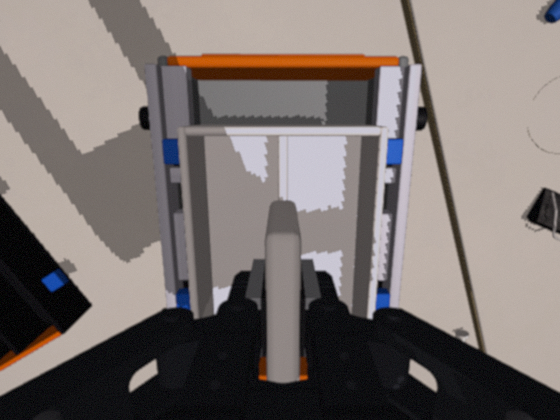

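The lugs sit between the lips and close to their pockets. I'll descend gently by feel.

Call:
move_arm --pt "0 0 0 0 0 -0.3 0" --pt "0 0 0 0 0 -0.3 0" --pt "0 0 0 0 0 -0.2 0" --pt "0 0 0 0 0 -0.1 0" --pt "0 0 0 0 0 -0.1 0" --pt "0 0 0 0 0 0 0" --pt "0 0 0 0 0 0 0"

```text
time: 14.18
position: [0.5485, 0.1995, 0.125]
tcp_rot: [-1.04, 1.571, 0.207]
ft_force: [0.5, 0.3, -4.1]
grip_width: 0.131
```

Call:
move_arm --pt "0 0 0 0 0 -0.05 0" --pt "0 0 0 0 0 -0.05 0" --pt "0 0 0 0 0 -0.05 0" --pt "0 0 0 0 0 0 0"

```text
time: 14.68
position: [0.5487, 0.1995, 0.1241]
tcp_rot: [-1.215, 1.57, 0.032]
ft_force: [-2.1, -1.9, 4.9]
grip_width: 0.135
```

Contact came at the predicted ledge height, with about 8 N. Now I'll slide along the tote's +x.

Call:
move_arm --pt "0 0 0 0.047 -0.016 0 0" --pt "0 0 0 0.047 -0.016 0 0" --pt "0 0 0 0.047 -0.016 0 0" --pt "0 0 0 0.047 -0.016 0 0" --pt "0 0 0 0 0 0 0"

```text
time: 15.3
position: [0.5492, 0.1994, 0.124]
tcp_rot: [1.559, 1.569, 2.806]
ft_force: [-7.1, -0.2, 7.7]
grip_width: 0.131
```

```bash
python3 look.py
```

```text
[0.54921362 0.19936341 0.1239564 ] jaw yaw 71.46412896324131 tilt [-1.76034627e-03  6.13602855e-04 -9.99998262e-01] along,across mm -3.4206557858994495 -0.7641557753273175 grip z 0.139756397802718 [-7.11096641 -0.23847089  7.72504834] [0.18877354 0.97763601 0.01142931] 0.13123698260567568
```

Call:
move_arm --pt "0 0 0 0 0 0.05 0" --pt "0 0 0 0.047 -0.016 0 0" --pt "0 0 0 0.047 -0.016 0 0" --pt "0 0 0 0.047 -0.016 0 0" --pt "0 0 0 0 0 0 0"

```text
time: 15.92
position: [0.5519, 0.1983, 0.1236]
tcp_rot: [2.206, 1.571, -2.83]
ft_force: [-1.0, 0.5, -2.4]
grip_width: 0.132
```

```bash
python3 look.py
```

```text
[0.55185001 0.19830991 0.12364915] jaw yaw 71.44064739839725 tilt [-1.92988047e-04 -6.21899965e-05 -9.99999979e-01] along,across mm -0.5863460940317973 -0.9245046437746619 grip z 0.13944914861773877 [-0.95517171  0.50201005 -2.39410728] [ 0.05086541  0.0025917  -0.01551305] 0.13225198705525731
```

Call:
move_arm --pt "0 0 0 0 0 -0.1 0" --pt "0 0 0 0 0 -0.1 0" --pt "0 0 0 0 0 0 0"

```text
time: 16.3
position: [0.5517, 0.1984, 0.1218]
tcp_rot: [2.09, 1.571, -2.946]
ft_force: [-0.5, 0.1, -2.2]
grip_width: 0.137
```

Now free below the ledge height, so the lugs are in the pockets. I'll continue down.

Call:
move_arm --pt "0 0 0 0 0 -0.1 0" --pt "0 0 0 0 0 -0.1 0" --pt "0 0 0 0 0 -0.1 0" --pt "0 0 0 0 0 -0.05 0" --pt "0 0 0 0 0 -0.05 0" --pt "0 0 0 0 0 0 0"

```text
time: 17.05
position: [0.5517, 0.1984, 0.1179]
tcp_rot: [2.341, 1.571, -2.696]
ft_force: [-0.0, -0.4, -3.4]
grip_width: 0.13
```

```bash
python3 look.py
```

```text
[0.55174637 0.19837013 0.11786313] jaw yaw 71.44499902674167 tilt [-7.52253341e-05 -3.59644870e-05 -9.99999997e-01] along,across mm -0.7037431588892232 -0.9003681026468353 grip z 0.1336631268253959 [-0.02167448 -0.42379449 -3.37699289] [-0.01201814 -0.03566508 -0.01483183] 0.1302953978792452
```

Call:
move_arm --pt "0 0 0 0 0 -0.05 0" --pt "0 0 0 0 0 -0.05 0" --pt "0 0 0 0 0 0 0" --pt "0 0 0 0 0 0 0"

```text
time: 17.55
position: [0.5518, 0.1983, 0.1172]
tcp_rot: [-1.368, 1.57, -0.121]
ft_force: [-1.6, -1.0, 1.8]
grip_width: 0.135
```

```bash
python3 look.py
```

```text
[0.55183338 0.19834185 0.11723362] jaw yaw 71.44697857699259 tilt [ 3.49661671e-04 -4.25630837e-05 -9.99999938e-01] along,across mm -0.6122595300450164 -0.8995094139528438 grip z 0.1330336199711522 [-1.60643239 -1.00035838  1.78110338] [ 0.0106494   0.20910036 -0.00330697] 0.13456818206617685
```

The tray has bottomed at exactly 133 mm with about 5 N. Now release, then retreat straight up.

Call:
move_arm --pt "0 0 0 0 0 0 1.6" --pt "0 0 0 0 0 0 2.2" --pt "0 0 0 0 0 0 3" --pt "0 0 0 0 0 0 4.5" --pt "0 0 0 0 0 0 6" --pt "0 0 0 0 0 0 7" --pt "0 0 0 0 0 0 7" --pt "0 0 0 0 0 1 7" --pt "0 0 0 0 0 2 7" --pt "0 0 0 0 0 2.5 7" --pt "0 0 0 0 0 3 7" --pt "0 0 0 0 0 3 7" --pt "0 0 0 0 0 3 7" --pt "0 0 0 0 0 2 7" --pt "0 0 0 0 0 0 7" --pt "0 0 0 0 0 0 7"

```text
time: 19.55
position: [0.5513, 0.1984, 0.2812]
tcp_rot: [2.034, 1.57, -3.002]
ft_force: [0.3, -0.4, -0.6]
grip_width: 0.82
```

```bash
python3 see.py w5; python3 - <<'E'
from h import *
z=np.load("w5.npz"); info={"mtx":z["K"],"pose":z["T"]}; W=world(info,z["d"])
def pl(zl,zh,r):
    m=(W[...,2]>zl)&(W[...,2]<zh)&(np.hypot(W[...,0]-.5527,W[...,1]-.199)<r); p=W[m]
    A=np.c_[p[:,:2]-p[:,:2].mean(0),np.ones(len(p))]; s=np.linalg.lstsq(A,p[:,2],rcond=None)[0]
    print(len(p),np.round(s,4),cv2.minAreaRect((p[:,:2]*1000).astype(np.float32)))
pl(.14,.165,.06); pl(.099,.108,.085)
E
```

```text
[0.55131573 0.19835754 0.28123689] jaw yaw 71.44746870086476 tilt [-1.00018419e-03 -1.40639267e-04 -9.99999490e-01] along,across mm -1.1079900844031105 -1.0492517410259816 grip z 0.2970368878813242 [ 0.27656902 -0.3707011  -0.63821052] [-0.02884501 -0.03867432 -0.0116736 ] 0.820135614890683
1216 [ 0.016  -0.0059  0.1527] ((551.9605102539062, 198.4012451171875), (11.75442886352539, 63.29560852050781), 71.60820007324219)
2438 [-0.0049  0.0028  0.1044] ((552.7772827148438, 198.3485565185547), (90.26886749267578, 127.2514877319336), 71.4769058227539)
```

View pics/w5.png

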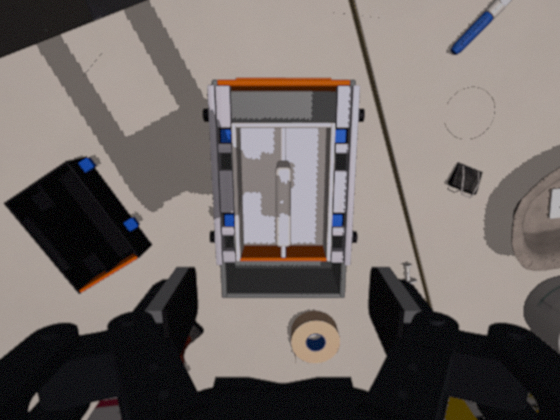

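The picture shows all four lugs down between the lips at about (227,135), (340,136), (229,220) and (340,220). The orange end is over the plain grey end, the open gaps are empty, and the gripper is clear.

```bash
python3 -c "
from rig import manip
print(manip.close_job())"
```

```text
the job is handed in; nothing more can be done
None
```

The white tray is stacked half-turned on the tote, with its orange end over the tote's plain grey end and all four blue lugs in their pockets. I handed the job in at about 20 s of the 64 s allowed; no verdict was reported.

**What I did:** I gripped the tray by its fin, turned it 153° in world axes (a half turn relative to the tote) and lowered it about 4 mm short of the pockets. It touched the ledges with about 8 N at a grip height of 139.9 mm. I slid it along the rails until it came free and lowered it until it bottomed. Then I let go and moved straight up.

**Last checks:**
- **Height:** the grip point was 133.0 mm above the table when the tray bottomed, as specified, with about 5 N of contact.
- **Level and alignment:** after release, the tray's rim was level within 0.006 rad and its yaw was within about 0.1° of the tote's.
- **Position:** from the rail measurements, the tray is about 1 mm off the tote's centre line and 7–8 mm from its centre lengthwise.
- **Forces:** the highest readings I saw were about 11 N downward and 7 N sideways.
- **Tote:** it showed no visible shift, but I judged that by eye and did not measure it again.

**What disagreed:**
- **Overshoot:** I miscounted one row and overshot 2 cm sideways while high above the tote. I corrected this before lowering.
- **Heights in the camera:** the last depth readings of the fin and rim were 1–2 mm higher than nominal, within the camera calibration.
- **Fin slope:** a plane fitted to the fin top showed a false slope of 0.017 rad, probably because it included points off the top surface. I relied on the rim instead.

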